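Free the orange measuring cup from its steel inner cup

ROBOT

A 7-joint arm with a two-finger parallel gripper is mounted at the origin on a cart in front of the work surface, level with it; the furniture and walls round the work are solid. World frame = base frame: x ahead of the robot, y to its left, z up, the work surface at z = 0. Lengths are in m, angles in rad, forces in N, time in s.
With the tool pointing down it reaches from about 0.425 to 0.875 m from the base axis. Payload 4.7 kg.
Tool frame: the origin (TCP) lies between the finger pads; the fingertips stand 25 mm ahead of it and the grasp point (between the pads) lies 6 mm ahead of it; z points along the fingers, y is the direction in which the jaws open and shut (so a half turn about z gives the same grasp; the last joint's range is limited). The gripper opens to 87 mm and grips with 3 to 60 N. Pads are 19 mm wide; open, the fingers measure 117 mm over their backs; the gripper's body (75 mm by 190 mm) begins 51 mm behind the grasp point.
Start: joints at [-1.311, 0.321, -0.07, 1.45, 0.023, 1.371, -0.057], TCP at [0.158, 0.63, 0.248] pointing down, gripper open.
Joint ranges: [-2.86, 2.86], [-0.3, 2.09], [-1.38, 1.24], [0.06, 2.45], [-1.56, 4.7], [0.09, 2.05], [-2.69, 2.69]. Speed limits (rad/s): [2.57, 2.57, 3.14, 3.14, 3.14, 3.14, 3.14].

INTERFACE

Orientations are given as a rotation vector (axis times angle).
In Python, from bench import * gives the robot as it stands.
- The arm moves only by the tool send_rows, never from a script. Its arguments are lists of equal length, an entry for each row: "rotation": the turn, a rotation vector about the tool's x, y, z in degrees, a list of three; "slide": the shift along the tool's x, y, z in mm, a list of three; "fingers": the gripper command: -1 is fully open, 1 is shut, values between are in proportion. In form: {"rotation": [[wx, wy, wz], ...], "slide": [[tx, ty, tz], ...], "fingers": [fingers, ...]}. A call has 1 to 12 rows; each row is the pose to reach, as a shift and turn from the pose commanded when the call began, along the tool's axes at that moment; what a row does not reach only later rows make up. A row lasts 1/10 s, in which the tool goes at most 50 mm and 8.59 degrees, less where a joint would pass 70% of its speed; a pose out of reach is approached as far as the arm can. A call with a gripper value outside its range is refused whole. The fingers move at their own pace and stop on an object; "force" is the grip in N (left out, the last holds). Time passes only in rows, so rows that repeat a pose let the fingers close. It gives the time, the measured TCP pose, the force and the opening at its end, in the units of the state.
- get_state(): the state, without advancing time (a new reading comes with each control period).
- get_image(name): name is "scene" or "top"; returns the picture (384x512x3 uint8, red, green, blue); there is no depth.
- camera_model(name): a dict with "intrinsics" (3x3 intrinsics, pixels), "rvec" (rotation vector, rad) and "tvec" (3), from world to camera coordinates, as OpenCV has them. Camera axes: x right, y down, z forward; pixel columns grow to the right and rows downward; lengths in m; the calibration is good to about 2 mm. A picture is of the moment at which its call begins. camera_model takes no time and is no camera call.
- close_job(): hands the job in, once; it reports no verdict.
The state is a dict: "time": time; "joint_positions": joint angles; "qd": joint speeds; "joint_torque": joint torques, N m; "position": TCP position; "tool_rot": TCP orientation; "ft_force": force on the tool from outside, world axes, zero at the start; "torque": the same for the moment, N m; "grip_width": opening from 0.0 (shut) to 1.0 (fully open).
Only numpy, scipy, OpenCV 4.12 (cv2) and the standard library are available. Lean on these libraries where they do the work, as an engineer would, in place of code of your own. Each camera call takes 0.05 s, during which the arm holds its last target.

TASK

Two plastic measuring cups stand mouth down on the packing bench, each stuck over a steel inner cup. Lift the orange cup alone straight up off its steel inner cup, which must stay standing where it is, then lower the orange cup, still mouth down, onto the round black mat so that it stands wholly on the mat, letting go only once it is down. Leave the green cup where it is.

Things in the scene. Friction and masses are not known exactly. Their poses are not given: they have to be found in the camera images.
- cup_orange: orange plastic cup, mouth down over its steel inner cup; round, 62 mm high, closed top 60 mm wide, wall 65 mm wide further down, 69 mm collar round the lowest 9 mm; 70 g. Origin: centre of the mouth (lower end), z up. At the start mouth 10 mm, closed top 72 mm above the table. Rubber nubs on the inner cup drag on it with 1 to 2 N, less than the inner cup weighs: a straight lift leaves it standing
- inner_orange: steel inner cup under the orange cup, loose on the table; 68 mm high, 48 to 52 mm wide, with a foot flange 74 mm wide, 5 mm thick that shows as a steel ring below the orange cup; about 0.3 kg. Origin: centre of its underside, z up. The orange cup must rise 58 mm to come clear of it
- cup_green: green plastic cup of the same shape and size as the orange one, also standing mouth down over a steel inner cup of its own; to be left alone. Origin: centre of its mouth; z points up.
- mat: round black rubber mat fixed on the table, 120 mm across, 5 mm thick, flat. Origin: centre of its underside; z points up.
Mind the look-alikes: they are no part of the job. Leave any red look-alike of the inner_orange alone.

How it is judged:
On the way, in this order (a step that is already met when the one before it is completed fails the run):
1. the orange cup is lifted clear above its inner cup, which still stands on the table (z of cup_orange in the frame of inner_orange above 0.07 m and height (world z) of inner_orange below 0.006 m), for 0.1 s.
2. the orange cup is down on the mat, or within about 15 mm of it, while still in the fingers (horizontal distance between cup_orange and mat below 0.035 m and height (world z) of cup_orange below 0.02 m and contact force between the fingers and cup_orange above 0.3 N), for 0.02 s.
At the end, for the whole second after the job is handed in: The orange cup stands still, mouth down (within 7 degrees), wholly on the mat (centre within 26 mm of the mat's centre); its steel inner cup stands upright on the table within 30 mm of where it stood; the green cup is within 20 mm of where it stood (horizontal distance between cup_orange and mat below 0.026 m and height (world z) of cup_orange below 0.009 m and angle between cup_orange's own z axis and vertical below 0.12 rad and linear speed of cup_orange below 0.02 m/s and height (world z) of inner_orange below 0.004 m and angle between inner_orange's own z axis and vertical below 0.1 rad and distance of inner_orange from where it was at the start of the episode below 0.03 m and distance of cup_green from where it was at the start of the episode below 0.02 m); the robot touches nothing.
It fails at once if the steel inner cup is carried up with the orange cup (more than 15 mm off the table) or tipped (height (world z) of inner_orange above 0.015 m or angle between inner_orange's own z axis and vertical above 0.35 rad).
It fails at once if the green cup is moved by more than 20 mm (distance of cup_green from where it was at the start of the episode above 0.02 m).
It also fails if it takes over 42 s, if anything falls off the work surface, if the arm or the gripper's body presses on something with over 40 N, if the wrist force passes 120 N, or if a joint passes its speed limit or range.

## Working session

There is one attempt and no reset: what is moved stays moved. The work goes in short steps, Python scripts to look and compute and a tool call to move; the robot and the scene stay as the last step left them, time stands still between calls to the robot, and variables do not carry over. Pictures are saved under pics/ and viewed, and the job is handed in when it is done.

Besides the shell and the picture viewer there is one more tool, called after "Emit:" by a JSON object that holds its "name" and its "arguments", one argument or row to a line. send_rows: Moves the arm, as the interface text tells. Its arguments: {"type":"object","properties":{"rotation":{"type":"array"},"slide":{"type":"array"},"fingers":{"type":"array"},"force":{"type":"number"}},"required":["rotation","slide","fingers"]}

```bash
mkdir -p pics; python3 - <<'E'
from bench import *
import cv2,numpy as np
s=get_state();print(s)
for n in("scene","top"):
    im=get_image(n);cv2.imwrite(f"pics/{n}0.png",im[:,:,::-1]);print(camera_model(n))
E
```

```text
{'time': 0.0, 'joint_positions': array([-1.31088862,  0.32182652, -0.07008759,  1.45164512,  0.02259405,
        1.37078699, -0.05693501]), 'qd': array([ 1.63732770e-04, -1.27481850e-03,  4.13215068e-05, -1.53611001e-03,
       -5.39569547e-04,  5.10677778e-04, -5.11151116e-04]), 'joint_torque': array([ 3.17886761e-04, -4.91275370e+01, -4.03599562e-01, -3.12531137e+01,
       -6.39740028e-02,  4.36791277e-02,  1.74904685e-04]), 'position': array([0.1580936 , 0.62997547, 0.2464742 ]), 'tool_rot': array([-3.85130617e-01, -3.11775297e+00,  2.94299018e-03]), 'ft_force': array([-0.60655641,  0.64717446, -0.06365924]), 'torque': array([ 0.01398001, -0.00268834,  0.03200134]), 'grip_width': 1.0005804613816243}
{'intrinsics': array([[422.35769134,   0.        , 258.03352739],
       [  0.        , 422.35769134, 190.42244946],
       [  0.        ,   0.        ,   1.        ]]), 'rvec': array([ 2.28535181, -0.50795301,  0.22338083]), 'tvec': array([-0.41859698,  0.18034355,  0.73433391])}
{'intrinsics': array([[367.57808568,   0.        , 255.82465346],
       [  0.        , 367.57808568, 189.22165611],
       [  0.        ,   0.        ,   1.        ]]), 'rvec': array([ 2.13020197, -2.18114852,  0.13262813]), 'tvec': array([-2.62033633e-04,  4.84171044e-01,  9.06939195e-01])}
```

View pics/scene0.png

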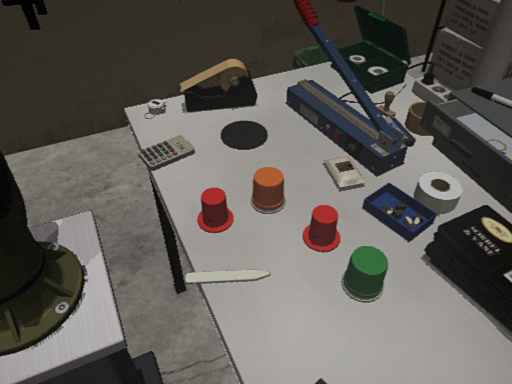

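View pics/top0.png

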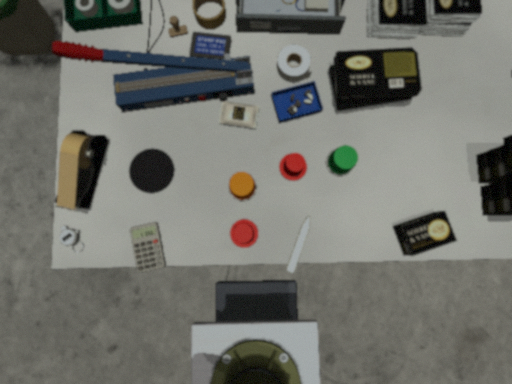

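The top view shows the orange cup at (242,185), the red look-alikes at (293,166) and (244,234), the green cup at (343,159) and the mat at (152,171). In the scene view the orange cup is at (268,187), the reds at (214,207) and (324,225), green at (367,270) and the mat at (244,134). I choose the orange one, which has a steel ring below it. Next I'll crop it and measure.

```bash
cat > h.py <<'E'
import cv2,numpy as np
from bench import *
from scipy.spatial.transform import Rotation as R
def ray(n,uv,z):
    c=camera_model(n);Rm=cv2.Rodrigues(np.array(c["rvec"]))[0];t=np.array(c["tvec"])
    d=Rm.T@np.linalg.inv(c["intrinsics"])@np.array([uv[0],uv[1],1.]);o=-Rm.T@t
    return o+d*(z-o[2])/d[2]
def proj(n,p):
    c=camera_model(n);q=cv2.projectPoints(np.array([p],float),c["rvec"],c["tvec"],c["intrinsics"],None)[0];return q.ravel()
def blobs(im,h0,h1,s=120,v=60,amin=60):
    hsv=cv2.cvtColor(im,cv2.COLOR_RGB2HSV)
    m=cv2.inRange(hsv,(h0,s,v),(h1,255,255))
    n,l,st,c=cv2.connectedComponentsWithStats(m)
    return [(st[i],c[i],l==i) for i in range(1,n) if st[i][4]>amin]
E
python3 - <<'E'
from h import *
S=cv2.imread("pics/scene0.png")[:,:,::-1].copy();T=cv2.imread("pics/top0.png")[:,:,::-1].copy()
for n in("scene","top"):
    c=camera_model(n);Rm=cv2.Rodrigues(np.array(c["rvec"]))[0];print(n,"cam at",-Rm.T@c["tvec"])
for nm,h in(("orange",(7,20)),("green",(45,85)),("red",(0,5))):
    for n,im in(("scene",S),("top",T)):
        for st,c,m in blobs(im,*h): print(nm,n,st,c.round(1),ray(n,c,.05 if n=="scene" else .072).round(3))
# top: fit circle of orange
# mat
for n,im in(("scene",S),("top",T)):
    g=cv2.cvtColor(im,cv2.COLOR_RGB2GRAY);m=(g<60).astype(np.uint8)
    k,l,st,c=cv2.connectedComponentsWithStats(m)
    u=(244,134) if n=="scene" else (152,171)
    i=l[u[1],u[0]];print("mat",n,st[i],c[i],ray(n,c[i],.005).round(4))
cv2.imwrite("pics/crop0.png",np.hstack([cv2.resize(S[150:230,225:315],None,fx=4,fy=4,interpolation=2),cv2.resize(T[145:225,197:287],None,fx=4,fy=4,interpolation=2)])[:,:,::-1])
E
```

```text
scene cam at [ 0.20307336 -0.54648566  0.63805027]
top cam at [ 0.36712914 -0.01233752  0.96022099]
orange scene [ 252  167   32   42 1129] [267.9 187.9] [0.49  0.011 0.05 ]
orange top [230 172  25  28 536] [241.7 185.1] [0.49  0.023 0.072]
green scene [351 246  36  29 774] [369.2 260.2] [ 0.568 -0.226  0.05 ]
green top [333 146  24  24 443] [344.7 157.5] [ 0.552 -0.232  0.072]
red scene [297   0  22  26 239] [307.9  11.5] [1.037 0.796 0.05 ]
red scene [ 198  188   35   45 1081] [214.3 210.9] [ 0.368 -0.003  0.05 ]
red scene [ 303  205   37   47 1189] [322.8 229. ] [ 0.533 -0.131  0.05 ]
red top [ 52  40  50  21 472] [75.6 50.2] [0.849 0.441 0.072]
red top [280 153  27  27 524] [292.9 165.9] [ 0.534 -0.104  0.072]
red top [231 220  27  27 589] [243.8 233. ] [0.374 0.02  0.072]
mat scene [ 221  121   46   29 1041] [243.67627281 134.71085495] [0.5427 0.2563 0.005 ]
mat top [ 130  149   44   43 1446] [151.38105118 170.37759336] [0.5439 0.2627 0.005 ]
```

View pics/crop0.png

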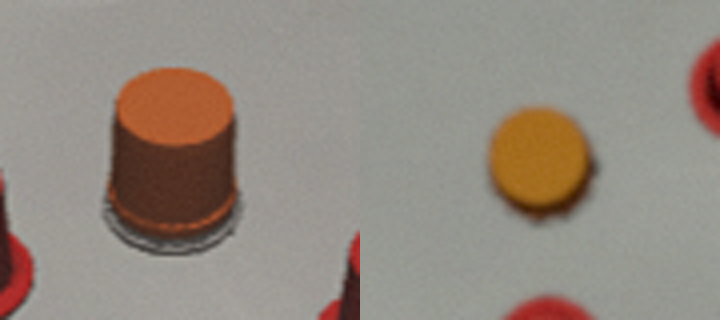

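```bash
python3 - <<'E'
from h import *
S=cv2.imread("pics/scene0.png")[:,:,::-1].copy();T=cv2.imread("pics/top0.png")[:,:,::-1].copy()
for nm,h in(("orange",(5,22)),("green",(45,85))):
  for n,im in(("scene",S),("top",T)):
    for st,c,m in blobs(im,*h):
      V=im.max(2).astype(np.uint8);t,_=cv2.threshold(V[m][None],0,255,cv2.THRESH_OTSU)
      mm=(m&(V>t)).astype(np.uint8)
      mm=cv2.morphologyEx(mm,cv2.MORPH_OPEN,np.ones((3,3),np.uint8))
      cs=max(cv2.findContours(mm,0,1)[0],key=cv2.contourArea);e=cv2.fitEllipse(cs)
      print(nm,n,t,e,ray(n,e[0],.072).round(4))
print(proj("scene",[.488,.021,.072]),proj("top",[.488,.021,.072]))
# gripper x,y axis at current pose
s=get_state();M=R.from_rotvec(s["tool_rot"]).as_matrix();print(M.round(3))
E
```

```text
orange scene 126.0 ((268.1838073730469, 176.20648193359375), (18.496110916137695, 28.524410247802734), 91.41197967529297) [0.4948 0.0212 0.072 ]Traceback (most recent call last):
  File "<stdin>", line 9, in <module>
ValueError: max() iterable argument is empty
```

```bash
cat >> h.py <<'E'
def delta(p):
    s=get_state();M=R.from_rotvec(s["tool_rot"]).as_matrix()
    print(s["time"],s["position"].round(4),"w",s["grip_width"],"f",s["ft_force"].round(2));print(M.round(4))
    d=M.T@(np.array(p)-s["position"])*1000;print("slide",d.round(1));return d
E
python3 - <<'E'
from h import *
print(ray("top",(241.6,184.5),.072))
delta([.493,.0225,.2465])
E
```

```text
[0.49122252 0.0226912  0.072     ]
0.1 [0.1581 0.63   0.2466] w 0.9990407639468815 f [-0.79  0.34 -0.19]
[[-9.700e-01  2.433e-01 -3.000e-04]
 [ 2.433e-01  9.700e-01 -1.700e-03]
 [-1.000e-04 -1.700e-03 -1.000e+00]]
slide [-472.6 -507.8    1. ]
```

Emit:
{"name": "send_rows", "arguments": {
  "rotation": [
    [0,0,0],
    [0,0,0],
    [0,0,0],
    [0,0,0],
    [0,0,0],
    [0,0,0],
    [0,0,0],
    [0,0,0],
    [0,0,0],
    [0,0,0],
    [0,0,0],
    [0,0,0]
  ],
  "slide": [
    [-8,-8,0],
    [-24,-26,0],
    [-45,-48,0],
    [-66,-71,0],
    [-87,-94,0],
    [-109,-117,0],
    [-130,-140,0],
    [-152,-163,0],
    [-174,-187,0],
    [-196,-210,0],
    [-216,-232,0],
    [-236,-254,0]
  ],
  "fingers": [-1,-1,-1,-1,-1,-1,-1,-1,-1,-1,-1,-1],
  "force": 25
}}

```text
time: 1.3
position: [0.3258, 0.3245, 0.2474]
tool_rot: [-0.386, -3.118, -0.0]
ft_force: [0.8, -0.3, -0.7]
grip_width: 1.002
```

Emit:
{"name": "send_rows", "arguments": {
  "rotation": [
    [0,0,0],
    [0,0,0],
    [0,0,0],
    [0,0,0],
    [0,0,0],
    [0,0,0],
    [0,0,0],
    [0,0,0],
    [0,0,0],
    [0,0,0],
    [0,0,0],
    [0,0,0]
  ],
  "slide": [
    [-24,-26,0],
    [-48,-52,0],
    [-72,-78,0],
    [-96,-104,0],
    [-120,-130,0],
    [-144,-156,0],
    [-168,-182,0],
    [-192,-208,0],
    [-214,-230,0],
    [-230,-247,0],
    [-236,-254,0],
    [-236,-254,0]
  ],
  "fingers": [-1,-1,-1,-1,-1,-1,-1,-1,-1,-1,-1,-1]
}}

```text
time: 2.5
position: [0.4921, 0.0216, 0.2473]
tool_rot: [-0.389, -3.117, -0.0]
ft_force: [0.4, 0.4, -0.2]
grip_width: 0.999
```

```bash
python3 - <<'E'
from h import *
for n in("scene","top"): cv2.imwrite(f"pics/{n}1.png",get_image(n)[:,:,::-1])
delta([.493,.0225,.054])
print(get_state()["joint_positions"].round(2))
a=cv2.imread("pics/scene1.png");b=cv2.imread("pics/top1.png");cv2.imwrite("pics/both1.png",cv2.resize(np.hstack([a,b]),(800,300)))
E
```

```text
2.6 [0.4917 0.024  0.2473] w 0.9972059216399995 f [1.13 0.66 0.1 ]
[[-9.702e-01  2.423e-01 -9.000e-04]
 [ 2.423e-01  9.702e-01  9.000e-04]
 [ 1.000e-03  7.000e-04 -1.000e+00]]
slide [ -1.8  -1.2 193.3]
[-0.69 -0.04  0.58  1.85  0.02  1.32  1.21]
```

View pics/both1.png

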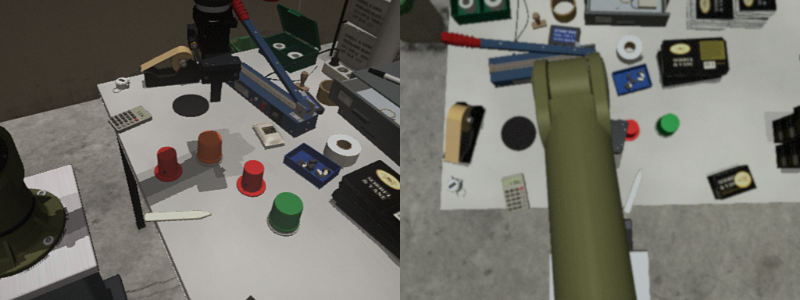

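The gripper hangs over the bench, and because of its height it shows at about (345,110) in the full scene view. The orange cup at (268,188) has not moved. I'll come down part way and check the alignment.

Emit:
{"name": "send_rows", "arguments": {
  "rotation": [
    [0,0,0],
    [0,0,0],
    [0,0,0],
    [0,0,0],
    [0,0,0],
    [0,0,0],
    [0,0,0],
    [0,0,0]
  ],
  "slide": [
    [-1,0,15],
    [-1,0,37],
    [-1,0,60],
    [-1,0,83],
    [-1,0,105],
    [-1,0,122],
    [-1,0,127],
    [-1,0,127]
  ],
  "fingers": [-1,-1,-1,-1,-1,-1,-1,-1]
}}

```text
time: 3.4
position: [0.4926, 0.0238, 0.1201]
tool_rot: [-0.382, -3.117, 0.0]
ft_force: [-0.8, 1.0, 0.1]
grip_width: 0.999
```

```bash
python3 - <<'E'
from h import *
a=get_image("scene")[:,:,::-1].copy()
s=get_state();delta([.493,.0225,.054])
M=R.from_rotvec(s["tool_rot"]).as_matrix()
for k in(-.0435,.0435):
    u=proj("scene",s["position"]+M@np.array([0,k,.025]));print(u);cv2.circle(a,(int(u[0]),int(u[1])),1,(255,0,255),-1)
cv2.imwrite("pics/scene2.png",cv2.resize(a[100:260,170:370],None,fx=4,fy=3.75))
E
```

```text
3.45 [0.4933 0.0236 0.1209] w 1.00436635521667 f [0.5  0.81 0.53]
[[-9.703e-01  2.419e-01  1.000e-04]
 [ 2.419e-01  9.703e-01  4.000e-04]
 [ 0.000e+00  4.000e-04 -1.000e+00]]
slide [ 0.1 -1.1 66.9]
[272.02368114 181.16879033]
[262.83462055 153.19106229]
```

View pics/scene2.png

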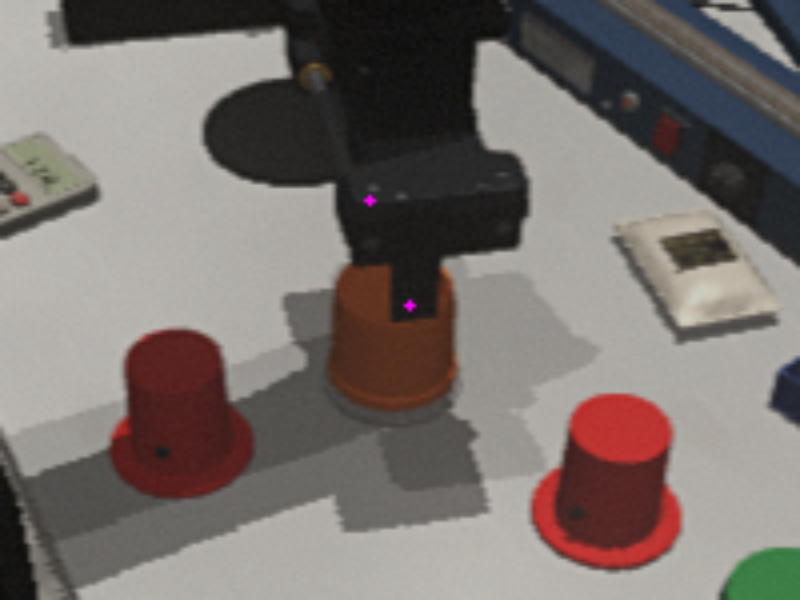

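The near finger shows at about (273,183), where I expected it, above the orange cup at (268,176). I'll go down to grasp height.

Emit:
{"name": "send_rows", "arguments": {
  "rotation": [
    [0,0,0],
    [0,0,0],
    [0,0,0],
    [0,0,0],
    [0,0,0],
    [0,0,0],
    [0,0,0],
    [0,0,0],
    [0,0,0],
    [0,0,0]
  ],
  "slide": [
    [0,-1,6],
    [0,-1,14],
    [0,-1,22],
    [0,-1,30],
    [0,-1,38],
    [0,-1,46],
    [0,-1,54],
    [0,-1,62],
    [0,-1,66],
    [0,-1,66]
  ],
  "fingers": [-1,-1,-1,-1,-1,-1,-1,-1,-1,-1]
}}

```text
time: 4.45
position: [0.4927, 0.0215, 0.0539]
tool_rot: [-0.385, -3.117, 0.001]
ft_force: [-0.2, 0.2, 0.8]
grip_width: 0.997
```

```bash
python3 - <<'E'
from h import *
a=get_image("scene")[:,:,::-1].copy()
delta([.493,.0225,.054])
cv2.imwrite("pics/scene3.png",cv2.resize(a[100:260,170:370],None,fx=4,fy=3.75))
E
```

```text
4.5 [0.493  0.0216 0.0543] w 1.0015910452935273 f [ 0.03 -0.18 -0.14]
[[-9.699e-01  2.434e-01 -4.000e-04]
 [ 2.434e-01  9.699e-01 -2.000e-04]
 [ 4.000e-04 -3.000e-04 -1.000e+00]]
slide [0.2 0.9 0.3]
```

View pics/scene3.png

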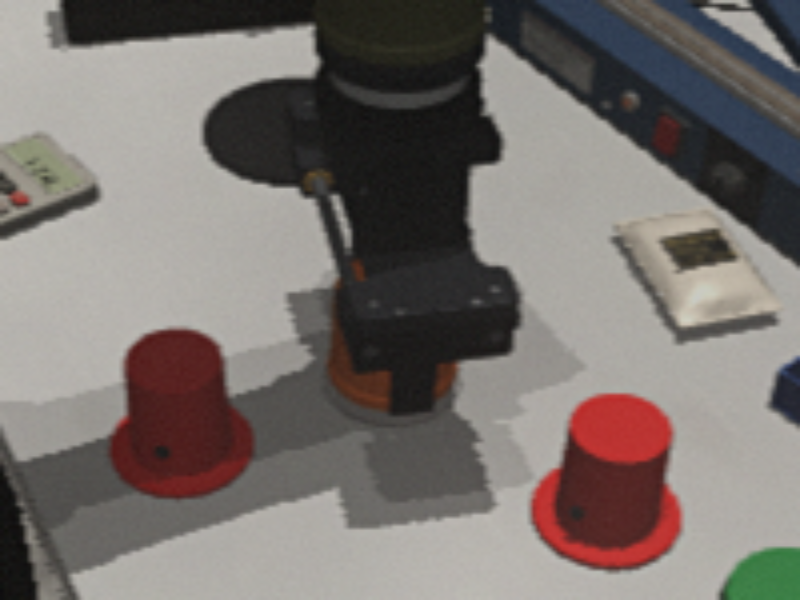

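The fingers straddle the orange cup with the collar still visible below them, so I'll close.

Emit:
{"name": "send_rows", "arguments": {
  "rotation": [
    [0,0,0],
    [0,0,0],
    [0,0,0],
    [0,0,0],
    [0,0,0],
    [0,0,0],
    [0,0,0],
    [0,0,0]
  ],
  "slide": [
    [0,0,0],
    [0,0,0],
    [0,0,0],
    [0,0,0],
    [0,0,0],
    [0,0,0],
    [0,0,0],
    [0,0,0]
  ],
  "fingers": [0.2,0.6,1,1,1,1,1,1],
  "force": 25
}}

```text
time: 5.3
position: [0.4934, 0.0222, 0.0548]
tool_rot: [0.385, 3.118, 0.001]
ft_force: [-1.2, 1.6, 2.6]
grip_width: 0.758
```

Emit:
{"name": "send_rows", "arguments": {
  "rotation": [
    [0,0,0],
    [0,0,0],
    [0,0,0],
    [0,0,0],
    [0,0,0],
    [0,0,0],
    [0,0,0],
    [0,0,0],
    [0,0,0],
    [0,0,0]
  ],
  "slide": [
    [0,0,0],
    [0,0,-1],
    [0,0,-3],
    [0,0,-5],
    [0,0,-7],
    [0,0,-9],
    [0,0,-11],
    [0,0,-12],
    [0,0,-12],
    [0,0,-12]
  ],
  "fingers": [1,1,1,1,1,1,1,1,1,1]
}}

```text
time: 6.3
position: [0.4934, 0.0217, 0.0668]
tool_rot: [0.385, 3.117, 0.0]
ft_force: [-0.5, 0.9, 0.0]
grip_width: 0.754
```

```bash
python3 - <<'E'
from h import *
a=get_image("scene")[:,:,::-1].copy()
delta([.493,.0225,.054])
cv2.imwrite("pics/scene4.png",cv2.resize(a[100:260,170:370],None,fx=4,fy=3.75))
E
```

```text
6.35 [0.4934 0.0217 0.0668] w 0.7553599972582681 f [-0.74  0.13  1.8 ]
[[-9.699e-01  2.433e-01  5.000e-04]
 [ 2.433e-01  9.699e-01  3.000e-04]
 [-5.000e-04  4.000e-04 -1.000e+00]]
slide [ 0.6  0.6 12.8]
```

View pics/scene4.png

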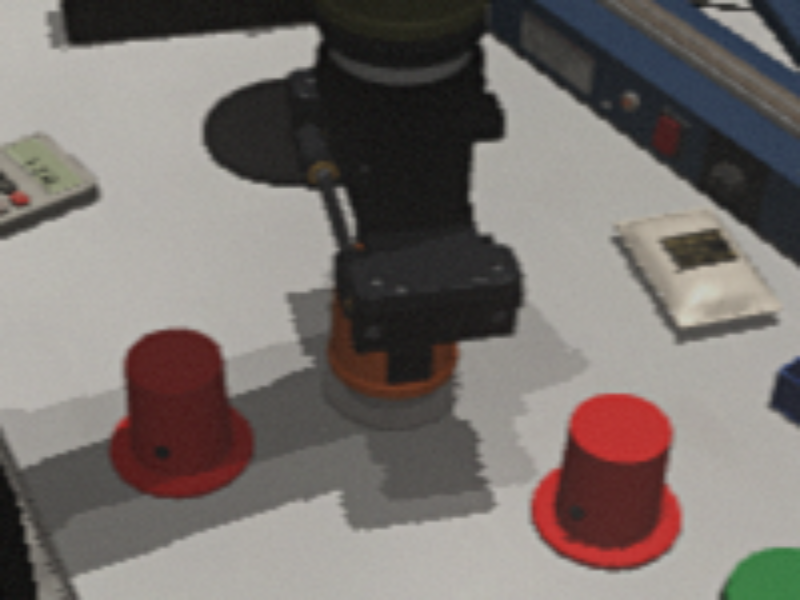

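The collar bottom rose from about row 410 to 397 in the crop, and the steel foot stayed at (390,425). I'll keep lifting straight up and check for slip.

Emit:
{"name": "send_rows", "arguments": {
  "rotation": [
    [0,0,0],
    [0,0,0],
    [0,0,0],
    [0,0,0],
    [0,0,0],
    [0,0,0],
    [0,0,0],
    [0,0,0],
    [0,0,0],
    [0,0,0],
    [0,0,0],
    [0,0,0]
  ],
  "slide": [
    [0,0,-2],
    [0,0,-4],
    [0,0,-6],
    [0,0,-8],
    [0,0,-10],
    [0,0,-12],
    [0,0,-14],
    [0,0,-16],
    [0,0,-18],
    [0,0,-20],
    [0,0,-20],
    [0,0,-20]
  ],
  "fingers": [1,1,1,1,1,1,1,1,1,1,1,1]
}}

```text
time: 7.55
position: [0.4931, 0.0217, 0.0866]
tool_rot: [0.385, 3.118, 0.0]
ft_force: [0.7, -0.3, 0.0]
grip_width: 0.758
```

```bash
python3 - <<'E'
from h import *
a=get_image("scene")[:,:,::-1].copy()
delta([.493,.0225,.054])
cv2.imwrite("pics/scene5.png",cv2.resize(a[100:260,170:370],None,fx=4,fy=3.75))
E
```

```text
7.6 [0.4931 0.0217 0.0865] w 0.755694327885658 f [ 0.47 -0.06 -0.32]
[[-0.9699  0.2433  0.    ]
 [ 0.2433  0.9699  0.    ]
 [ 0.      0.     -1.    ]]
slide [ 0.3  0.8 32.5]
```

View pics/scene5.png

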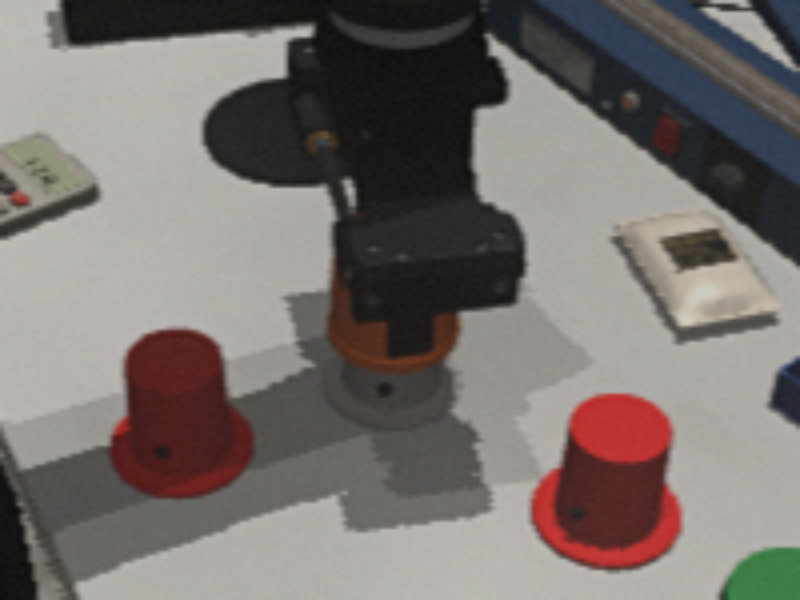

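There is no slip: the finger-to-collar gap is unchanged at about 16 px. The inner cup is still standing with its foot at (390,425). I'll continue up.

Emit:
{"name": "send_rows", "arguments": {
  "rotation": [
    [0,0,0],
    [0,0,0],
    [0,0,0],
    [0,0,0],
    [0,0,0],
    [0,0,0],
    [0,0,0],
    [0,0,0],
    [0,0,0],
    [0,0,0],
    [0,0,0],
    [0,0,0]
  ],
  "slide": [
    [0,0,-3],
    [0,0,-7],
    [0,0,-11],
    [0,0,-15],
    [0,0,-20],
    [0,0,-26],
    [0,0,-33],
    [0,0,-41],
    [0,0,-49],
    [0,0,-56],
    [0,0,-60],
    [0,0,-60]
  ],
  "fingers": [1,1,1,1,1,1,1,1,1,1,1,1]
}}

```text
time: 8.8
position: [0.4936, 0.0218, 0.1473]
tool_rot: [0.385, 3.117, 0.001]
ft_force: [0.8, 0.5, -1.3]
grip_width: 0.758
```

```bash
python3 - <<'E'
from h import *
a=get_image("scene")[:,:,::-1].copy()
delta([.5435,.260,.1465])
cv2.imwrite("pics/scene6.png",cv2.resize(a[60:260,170:370],None,fx=3,fy=3))
E
```

```text
8.85 [0.4932 0.0217 0.1468] w 0.7577606796338835 f [ 1.06  0.33 -1.27]
[[-9.700e-01  2.432e-01  5.000e-04]
 [ 2.432e-01  9.700e-01  3.000e-04]
 [-4.000e-04  4.000e-04 -1.000e+00]]
slide [  9.2 243.3   0.4]
```

View pics/scene6.png

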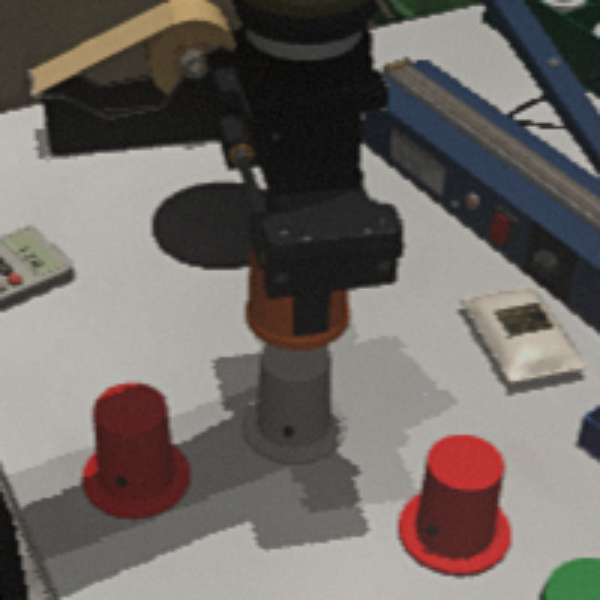

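The orange cup is clear of the steel inner cup, which is still upright at about (295,430) in the crop. Next I'll carry it to the mat.

Emit:
{"name": "send_rows", "arguments": {
  "rotation": [
    [0,0,0],
    [0,0,0],
    [0,0,0],
    [0,0,0],
    [0,0,0],
    [0,0,0],
    [0,0,0],
    [0,0,0],
    [0,0,0],
    [0,0,0],
    [0,0,0],
    [0,0,0]
  ],
  "slide": [
    [0,0,-2],
    [0,8,-5],
    [1,24,-8],
    [3,48,-8],
    [4,76,-8],
    [5,106,-8],
    [6,136,-8],
    [7,166,-8],
    [8,196,-8],
    [9,222,-8],
    [9,238,-8],
    [9,243,-8]
  ],
  "fingers": [1,1,1,1,1,1,1,1,1,1,1,1]
}}

```text
time: 10.05
position: [0.543, 0.2627, 0.1541]
tool_rot: [-0.379, -3.118, -0.0]
ft_force: [-1.2, -0.4, -0.2]
grip_width: 0.751
```

Emit:
{"name": "send_rows", "arguments": {
  "rotation": [
    [0,0,0],
    [0,0,0],
    [0,0,0],
    [0,0,0],
    [0,0,0],
    [0,0,0],
    [0,0,0],
    [0,0,0],
    [0,0,0]
  ],
  "slide": [
    [0,0,0],
    [0,0,5],
    [0,0,15],
    [0,0,27],
    [0,0,40],
    [0,0,53],
    [0,0,63],
    [0,0,68],
    [0,0,68]
  ],
  "fingers": [1,1,1,1,1,1,1,1,1]
}}

```text
time: 10.95
position: [0.543, 0.2593, 0.0855]
tool_rot: [-0.385, -3.117, 0.002]
ft_force: [0.1, -0.8, -0.6]
grip_width: 0.755
```

```bash
python3 - <<'E'
from h import *
a=get_image("scene")[:,:,::-1].copy();b=get_image("top")[:,:,::-1].copy()
delta([.5435,.260,.050])
cv2.imwrite("pics/scene7.png",np.hstack([cv2.resize(a[60:260,170:370],None,fx=2,fy=2),cv2.resize(b[90:290,60:260],None,fx=2,fy=2)]))
E
```

```text
11.05 [0.5438 0.2597 0.0868] w 0.7558505893988702 f [ 0.9  -0.07 -0.92]
[[-9.699e-01  2.433e-01  5.000e-04]
 [ 2.433e-01  9.699e-01  2.000e-04]
 [-5.000e-04  3.000e-04 -1.000e+00]]
slide [ 0.4  0.2 36.8]
```

View pics/scene7.png

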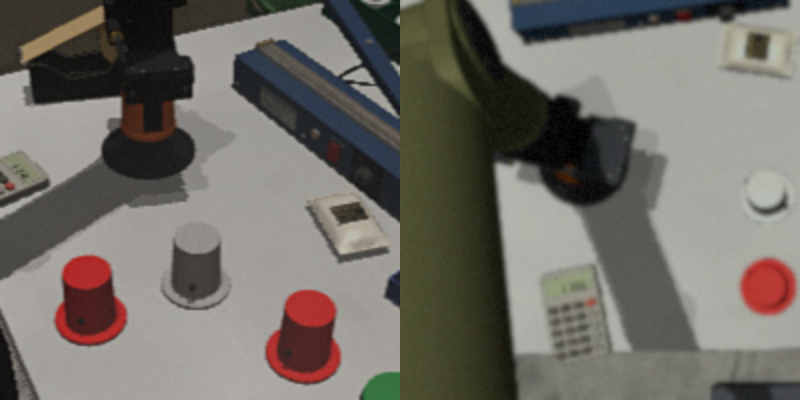

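The cup hangs above the mat, with the mat at (148,148) in the left crop, and the inner cup stands at (196,262). I'll lower in two stages.

Emit:
{"name": "send_rows", "arguments": {
  "rotation": [
    [0,0,0],
    [0,0,0],
    [0,0,0],
    [0,0,0],
    [0,0,0],
    [0,0,0],
    [0,0,0],
    [0,0,0],
    [0,0,0],
    [0,0,0]
  ],
  "slide": [
    [0,0,4],
    [0,0,9],
    [0,0,14],
    [0,0,19],
    [0,0,24],
    [0,0,28],
    [0,0,31],
    [0,0,33],
    [0,0,34],
    [0,0,34]
  ],
  "fingers": [1,1,1,1,1,1,1,1,1,1]
}}

```text
time: 12.05
position: [0.5436, 0.2596, 0.0525]
tool_rot: [0.385, 3.118, 0.0]
ft_force: [-0.1, 0.8, 0.0]
grip_width: 0.76
```

Emit:
{"name": "send_rows", "arguments": {
  "rotation": [
    [0,0,0],
    [0,0,0],
    [0,0,0],
    [0,0,0]
  ],
  "slide": [
    [0,0,1],
    [0,0,2],
    [0,0,2],
    [0,0,2]
  ],
  "fingers": [1,1,1,1]
}}

```text
time: 12.45
position: [0.5436, 0.2596, 0.0506]
tool_rot: [0.385, 3.118, 0.0]
ft_force: [-0.6, -0.5, -0.7]
grip_width: 0.759
```

Emit:
{"name": "send_rows", "arguments": {
  "rotation": [
    [0,0,0],
    [0,0,0],
    [0,0,0],
    [0,0,0],
    [0,0,0]
  ],
  "slide": [
    [0,0,0.5],
    [0,0,1],
    [0,0,1],
    [0,0,1],
    [0,0,1]
  ],
  "fingers": [1,1,1,1,1]
}}

```text
time: 12.95
position: [0.5436, 0.2596, 0.05]
tool_rot: [0.385, 3.118, 0.0]
ft_force: [-1.3, -0.2, 4.2]
grip_width: 0.758
```

```bash
python3 - <<'E'
from h import *
a=get_image("scene")[:,:,::-1].copy()
delta([.5435,.260,.050])
print(get_state()["ft_force"])
cv2.imwrite("pics/scene8.png",cv2.resize(a[60:190,170:330],None,fx=4,fy=4))
E
```

```text
13.0 [0.5436 0.2597 0.05  ] w 0.7576843974101235 f [-0.58 -0.93  5.33]
[[-9.700e-01  2.433e-01  2.000e-04]
 [ 2.433e-01  9.700e-01  3.000e-04]
 [-1.000e-04  4.000e-04 -1.000e+00]]
slide [ 0.2  0.3 -0. ]
[-0.58458545 -0.93364695  5.33263585]
```

View pics/scene8.png

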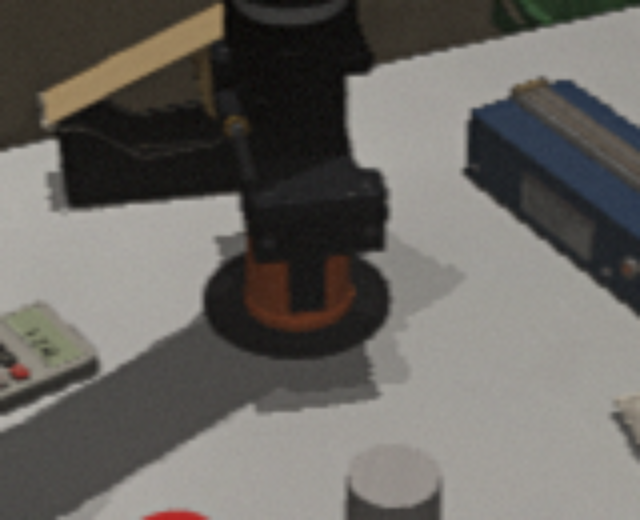

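The vertical force rose to about 5 N, so the cup is down. It sits centred at (300,300) in the crop, on the mat at (297,303). I'll release in place and then rise straight up.

Emit:
{"name": "send_rows", "arguments": {
  "rotation": [
    [0,0,0],
    [0,0,0],
    [0,0,0],
    [0,0,0],
    [0,0,0],
    [0,0,0],
    [0,0,0],
    [0,0,0],
    [0,0,0],
    [0,0,0]
  ],
  "slide": [
    [0,0,0],
    [0,0,0],
    [0,0,0],
    [0,0,0],
    [0,0,0],
    [0,0,0],
    [0,0,0],
    [0,0,0],
    [0,0,0],
    [0,0,0]
  ],
  "fingers": [-0.55,-0.65,-0.8,-1,-1,-1,-1,-1,-1,-1]
}}

```text
time: 14.0
position: [0.5436, 0.2596, 0.0496]
tool_rot: [0.385, 3.118, 0.0]
ft_force: [0.2, -0.2, -0.1]
grip_width: 0.995
```

```bash
python3 - <<'E'
from h import *
a=get_image("scene")[:,:,::-1].copy()
delta([.5435,.260,.050])
cv2.imwrite("pics/scene9.png",cv2.resize(a[60:190,170:330],None,fx=4,fy=4))
E
```

```text
14.05 [0.5435 0.2596 0.0496] w 0.9986789687426736 f [-0.9  -0.58 -0.27]
[[-9.699e-01  2.433e-01  1.000e-04]
 [ 2.433e-01  9.699e-01  1.000e-04]
 [-1.000e-04  1.000e-04 -1.000e+00]]
slide [ 0.1  0.4 -0.4]
```

View pics/scene9.png

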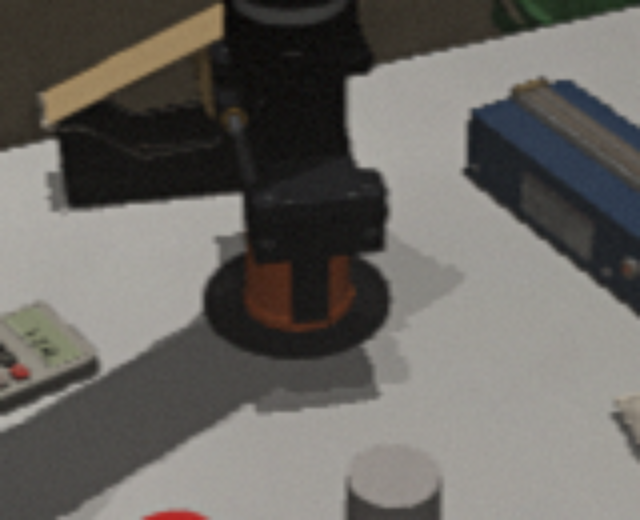

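The jaws are open and the cup is unmoved at (300,300). I'll rise straight up.

Emit:
{"name": "send_rows", "arguments": {
  "rotation": [
    [0,0,0],
    [0,0,0],
    [0,0,0],
    [0,0,0],
    [0,0,0],
    [0,0,0],
    [0,0,0],
    [0,0,0],
    [0,0,0],
    [0,0,0],
    [0,0,0],
    [0,0,0]
  ],
  "slide": [
    [0,0,-5],
    [0,0,-14],
    [0,0,-26],
    [0,0,-42],
    [0,0,-60],
    [0,0,-80],
    [0,0,-100],
    [0,0,-120],
    [0,0,-138],
    [0,0,-148],
    [0,0,-150],
    [0,0,-150]
  ],
  "fingers": [-1,-1,-1,-1,-1,-1,-1,-1,-1,-1,-1,-1]
}}

```text
time: 15.25
position: [0.5435, 0.2596, 0.1999]
tool_rot: [0.385, 3.118, 0.001]
ft_force: [0.1, -0.5, -0.1]
grip_width: 1.001
```

```bash
python3 - <<'E'
from h import *
A=get_image("scene");a=A[:,:,::-1].copy()
delta([.5435,.260,.2])
print([(x[0],x[1].round(1)) for x in blobs(A,45,85)],proj("scene",[.5435,.26,.067]))
cv2.imwrite("pics/scene10.png",cv2.resize(a[60:330,160:420],None,fx=2.2,fy=2.2))
E
```

```text
15.3 [0.5431 0.2594 0.1991] w 0.996744407743581 f [ 0.67 -0.05 -1.15]
[[-9.700e-01  2.432e-01 -7.000e-04]
 [ 2.432e-01  9.700e-01 -3.000e-04]
 [ 6.000e-04 -5.000e-04 -1.000e+00]]
slide [-0.2  0.6 -0.9]
[(array([352, 246,  35,  29, 773], dtype=int32), array([369.2, 260.2]))] [242.85440708 113.00749427]
```

View pics/scene10.png

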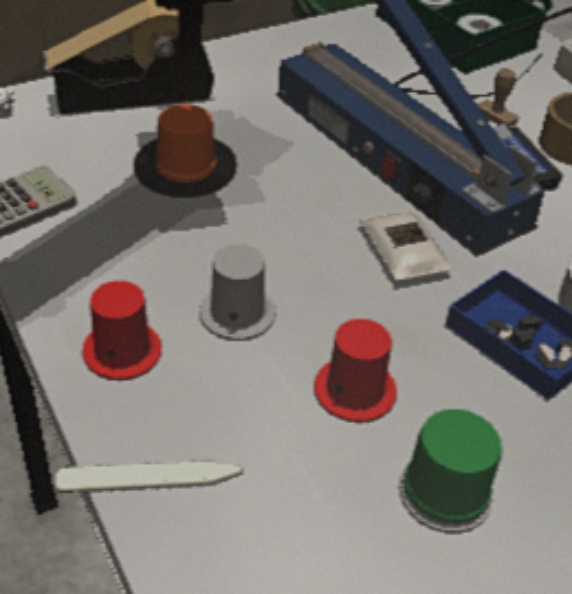

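The cup stands upright and centred on the mat at (186,150). The inner cup is upright at (238,300), and the green cup's centroid is unchanged at (369,260) in the full image. I'll hand the job in.

```bash
python3 -c "
from bench import *
print(close_job())"
```

```text
the job is handed in; nothing more can be done
None
```

I lifted the orange cup straight off its steel inner cup and set it mouth down on the black mat. I let go only after the vertical force showed it was down (about 5 N), then rose clear. The job was handed in at about 15.3 s of the 42 s; the hand-in reports no verdict.

- **Orange cup:** it stands upright and centred on the mat. Its top is within about 2 px of where I expected it in the scene view.
- **Steel inner cup:** it is still standing upright and looked unmoved, judged by eye.
- **Green cup:** its centroid is the same pixel as at the start, (369.2, 260.2).
- **Red look-alikes:** I never went near them, and they look unmoved in the last picture.
- **Gripper:** it is open and about 150 mm above its release height.

**Disagreements:** the two cameras differed by 4 to 7 mm, about 4 mm on the orange cup's position and about 7 mm on the mat's. I took positions in between, which is well inside the 26 mm tolerance. The script I wrote to refine the cup positions stopped with an error after its first result, so I read the orange cup's centre in the top view by hand. The final check used the scene camera only.

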